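# Pack the offcut box: load, tamp level, close

## Robot

A 6-joint arm with a two-finger parallel gripper is mounted at the origin on the work surface. World frame = base frame: x ahead of the robot, y to its left, z up, the work surface at z = 0. Lengths are in mm, angles in rad, forces in N, time in s.
With the tool pointing down it reaches from about 300 to 775 mm from the base axis. Payload 14.6 kg.
Tool frame: the origin (TCP) lies on the front face of the gripper's body, between the roots of the fingers; the fingertips stand 97 mm ahead of it and the grasp point (between the pads) lies 78 mm ahead of it; z points along the fingers, y is the line along which they close (so a half turn about z gives the same grasp; the last joint's range is limited). The gripper opens to 94 mm and grips with 3 to 60 N. Pads are 16 mm wide; open, the fingers measure 119 mm over their backs; the gripper's body (75 mm by 177 mm) begins 78 mm behind the grasp point.
Start: joints at [-1.205, 0.3, 1.521, -0, 1.321, -0.067], TCP at [230.67, -499.281, 302.646] pointing down, gripper open.
Joint ranges: [-3.03, 3.03], [-0.79, 2.21], [0.23, 2.52], [-1.04, 4.18], [0, 3.07], [-2.55, 2.55]. Speed limits (rad/s): [2.22, 2.22, 2.57, 3.14, 3.14, 3.14].

## Interface

Orientations are given as [roll, pitch, yaw] about the fixed x, y, z axes, in that order (R = Rz(yaw) Ry(pitch) Rx(roll)).
In Python, from cell import * gives the robot as it stands.
- The arm moves only by the tool carry_out, never from a script. Its arguments are lists of equal length, an entry for each row: "slide": the shift along the world's x, y, z scaled (see below), a list of three; "dr": the turn, a rotation vector about the world's x, y, z scaled (see below), a list of three; "gripper": the opening in per cent of the stroke, from 0 (shut) to 100 (fully open). A call has 1 to 10 rows; each row is the pose to reach, as a shift and turn from the pose commanded when the call began, turning the shorter way round; what a row does not reach only later rows make up. The controller multiplies each number of a shift by 0.25 m and each number of a turn by 360 degrees. A row lasts 1/12 s, in which the tool goes at most 41.7 mm and 7.16 degrees, less where a joint would pass 70% of its speed; a pose out of reach is approached as far as the arm can. A call with a number of a shift or a turn outside -1 to 1 is refused whole. A call with a gripper value outside its range is refused whole. The fingers move at their own pace and stop on an object; "newtons" is the grip in N (left out, the last holds). Time passes only in rows, so rows that repeat a pose let the fingers close. It gives the time, the measured TCP pose, the force, the opening and the grip force at its end, in the units of the state.
- read_state(): the state, without advancing time (a new reading comes with each control period).
- camera(name): name is "scene" or "top" or "wrist"; returns the picture (400x640x3 uint8, red, green, blue); there is no depth.
- camera_model(name): a dict with "vfov" (degrees; the focal length in pixels is half the picture's height over the tangent of half this angle, whatever the lens; pixels are square), "cx", "cy" (the principal point, pixels), "R" (3x3) and "t" (3): a world point X has camera coordinates R X + t. Camera axes: x right, y down, z forward; pixel columns grow to the right and rows downward; lengths in mm; the calibration is good to about 2 mm. A picture is of the moment at which its call begins: read the wrist's pose just before it. camera_model takes no time and is no camera call; for the wrist camera it gives the pose at the moment of the call.
- sign_off(): hands the job in; it is judged then, once.
The state is a dict: "clock": time; "joints": joint angles; "qd": joint speeds; "effort": joint torques, N m; "eef_pos": TCP position; "eef_rot": TCP orientation; "wrist_force": force on the tool from outside, world axes, zero at the start; "moment": the same for the moment, N m; "finger_gap": finger opening in mm; "finger_force": force on a finger pad.
Only numpy, scipy, OpenCV 4.12 (cv2) and the standard library are available. Lean on these libraries where they do the work, as an engineer would, in place of code of your own. Each camera call takes 0.05 s, during which the arm holds its last target. There are 200 camera calls.

## Task

Clear the walnut offcuts lying on the bench into the long grey offcut box, then tamp the whole load down with the red-handled flat tamper until every offcut in the box, including those leaning up against its walls, lies flat in one level layer; press the leaning ones down with the tamper, not with the fingers. Stand the tamper back upright on its black rubber mat, then lower the box's yellow lid gently until it is closed, and leave the hard hat and the battery charger where they are.

Things in the scene. Friction and masses are not known exactly. Their poses are not given: they have to be found in the camera images.
- box: long open grey box fixed to the bench, outside 122 (x) x 352 (y) x 75 (z) mm, walls and floor 6 mm thick, so inside 110 x 340 mm and 69 mm deep; origin at the centre of its underside on the bench, z up; the lid is hinged along its +x rim
- offcut0_center (a point): centre of a smooth walnut offcut, 84 (x) x 38 (y) x 28 (z) mm, 60 g, friction about 0.4; on the bench at the start; one or more of these may be absent
- offcut1_center (a point): centre of a smooth walnut offcut, 84 (x) x 38 (y) x 28 (z) mm, 60 g, friction about 0.4; on the bench at the start; one or more of these may be absent
- offcut2_center (a point): centre of a smooth walnut offcut, 84 (x) x 38 (y) x 28 (z) mm, 60 g, friction about 0.4; on the bench at the start; one or more of these may be absent
- lean0_center (a point): centre of a smooth walnut offcut, 84 (x) x 38 (y) x 28 (z) mm, 60 g, friction about 0.4; starts in the box, its lower end on the floor, its upper end leaning at 45 degrees on the +x or -x long wall, 10 mm above the rim. Held by friction alone: pressed straight down on its upper end it slides down flat, lying across the box. May be absent
- lean1_center (a point): centre of a smooth walnut offcut, 84 (x) x 38 (y) x 28 (z) mm, 60 g, friction about 0.4; starts in the box, its lower end on the floor, its upper end leaning at 45 degrees on the +x or -x long wall, 10 mm above the rim. Held by friction alone: pressed straight down on its upper end it slides down flat, lying across the box. May be absent
- lean2_center (a point): centre of a smooth walnut offcut, 84 (x) x 38 (y) x 28 (z) mm, 60 g, friction about 0.4; starts in the box, its lower end on the floor, its upper end leaning at 45 degrees on the +x or -x long wall, 10 mm above the rim. Held by friction alone: pressed straight down on its upper end it slides down flat, lying across the box. May be absent
- tamper_grip (a point): tamper: steel foot plate 86 (x) x 76 (y) x 12 mm, upright square red handle 28 x 28 mm in its middle, 130 mm tall overall, 0.35 kg, standing upright on its mat at the start; this point is on the handle's axis 100 mm above the underside of the plate; z up along the handle, x and y along the plate's sides and square to the handle's faces
- tamper_foot (a point): centre of the underside of the tamper's foot plate, same axes
- mat_top (a point): centre of the top of the black rubber mat, 120 x 120 x 4 mm, fixed to the bench
- lid (a joint): hinge of the yellow lid along the box's +x top rim: 0 closed (lying flat on the rim), 1.57 upright, at most 1.9 (leaning back); starts open at 1.6 to 1.85. Stiff hinge: it stays where it is left; about 3 N at the free edge moves it
- lid_edge (a point): middle of the lid's free edge, on its outer face (up when closed). The lid is a plate 122 mm from hinge to free edge, 352 mm along the hinge, 8 mm thick; this point's x axis points from the free edge to the hinge, y along the hinge, z out of the outer face. A black knob, 28 mm across and 43 mm tall, stands on the outer face 30 mm in from this point
- hardhat: white hard hat on the bench, 270 mm across, 136 mm tall; origin at the centre of its underside; to be left alone
- charger: black battery charger with a yellow battery, 100 x 110 x 79 mm; to be left alone

How it is judged (in metres and radians):
On the way, in this order (a step that is already met when the one before it is completed fails the run):
1. all the offcuts from the bench are in the box (x of offcut0_center in the frame of box between -0.056 and 0.056 m and y of offcut0_center in the frame of box between -0.171 and 0.171 m and z of offcut0_center in the frame of box between 0 and 0.09 m and x of offcut1_center in the frame of box between -0.056 and 0.056 m and y of offcut1_center in the frame of box between -0.171 and 0.171 m and z of offcut1_center in the frame of box between 0 and 0.09 m and x of offcut2_center in the frame of box between -0.056 and 0.056 m and y of offcut2_center in the frame of box between -0.171 and 0.171 m and z of offcut2_center in the frame of box between 0 and 0.09 m), for 0.2 s.
2. the upright tamper presses on the load with more than 5 N while every offcut in the box lies down in one layer (x of lean0_center in the frame of box between -0.056 and 0.056 m and y of lean0_center in the frame of box between -0.171 and 0.171 m and z of lean0_center in the frame of box between 0 and 0.03 m and x of lean1_center in the frame of box between -0.056 and 0.056 m and y of lean1_center in the frame of box between -0.171 and 0.171 m and z of lean1_center in the frame of box between 0 and 0.03 m and x of lean2_center in the frame of box between -0.056 and 0.056 m and y of lean2_center in the frame of box between -0.171 and 0.171 m and z of lean2_center in the frame of box between 0 and 0.03 m and x of offcut0_center in the frame of box between -0.056 and 0.056 m and y of offcut0_center in the frame of box between -0.171 and 0.171 m and z of offcut0_center in the frame of box between 0 and 0.03 m and x of offcut1_center in the frame of box between -0.056 and 0.056 m and y of offcut1_center in the frame of box between -0.171 and 0.171 m and z of offcut1_center in the frame of box between 0 and 0.03 m and x of offcut2_center in the frame of box between -0.056 and 0.056 m and y of offcut2_center in the frame of box between -0.171 and 0.171 m and z of offcut2_center in the frame of box between 0 and 0.03 m and angle between tamper_foot's own z axis and vertical below 0.25 rad and (contact force between tamper and lean0 above 5 N or contact force between tamper and lean1 above 5 N or contact force between tamper and lean2 above 5 N or contact force between tamper and offcut0 above 5 N or contact force between tamper and offcut1 above 5 N or contact force between tamper and offcut2 above 5 N)), for 0.1 s.
3. the tamper stands upright on its mat, let go (horizontal distance between tamper_foot and mat_top below 0.05 m and angle between tamper_foot's own z axis and vertical below 0.1 rad and z of tamper_foot in the frame of mat_top below 0.006 m and contact force between tamper and the fingers below 0.1 N), for 0.2 s.
4. the lid is closed (value of joint lid below 0.06 rad), for 0.2 s.
At the end, for the whole second after the job is handed in: every offcut lies in the box with its centre less than 24 mm above the box floor (14 mm when flat), the tamper stands upright (within 0.1 rad) on its mat within 50 mm of the mat's centre, and the lid is closed to within 0.06 rad (x of lean0_center in the frame of box between -0.056 and 0.056 m and y of lean0_center in the frame of box between -0.171 and 0.171 m and z of lean0_center in the frame of box between 0 and 0.03 m and x of lean1_center in the frame of box between -0.056 and 0.056 m and y of lean1_center in the frame of box between -0.171 and 0.171 m and z of lean1_center in the frame of box between 0 and 0.03 m and x of lean2_center in the frame of box between -0.056 and 0.056 m and y of lean2_center in the frame of box between -0.171 and 0.171 m and z of lean2_center in the frame of box between 0 and 0.03 m and x of offcut0_center in the frame of box between -0.056 and 0.056 m and y of offcut0_center in the frame of box between -0.171 and 0.171 m and z of offcut0_center in the frame of box between 0 and 0.03 m and x of offcut1_center in the frame of box between -0.056 and 0.056 m and y of offcut1_center in the frame of box between -0.171 and 0.171 m and z of offcut1_center in the frame of box between 0 and 0.03 m and x of offcut2_center in the frame of box between -0.056 and 0.056 m and y of offcut2_center in the frame of box between -0.171 and 0.171 m and z of offcut2_center in the frame of box between 0 and 0.03 m and horizontal distance between tamper_foot and mat_top below 0.05 m and angle between tamper_foot's own z axis and vertical below 0.1 rad and z of tamper_foot in the frame of mat_top below 0.006 m and value of joint lid below 0.06 rad and linear speed of tamper below 0.02 m/s); the robot touches nothing.
It fails at once if the hard hat or the charger is moved more than 25 mm (distance of any of hardhat, charger from where it was at the start of the episode above 0.025 m).
It fails at once if the lid is slammed (faster than 3 rad/s closing) (velocity of joint lid below -3 rad/s).
It fails at once if the fingers, not the tamper, push an offcut that was leaning in the box (more than 5 N) (contact force between the fingers and lean0 above 5 N or contact force between the fingers and lean1 above 5 N or contact force between the fingers and lean2 above 5 N).
Of lean0, lean1, lean2 only 2 to 3 are there at a start; the rules pass over those that are not, and their reading is None.
Of offcut0, offcut1, offcut2 only 2 to 3 are there at a start; the rules pass over those that are not, and their reading is None.
At some moment in a run one of offcut0, offcut1, offcut2 may be knocked a few centimetres aside while the robot is not near it.
It also fails if it takes over 210 s, if anything falls off the work surface, if the arm or the gripper's body presses on something with over 40 N, if the wrist force passes 120 N, or if a joint passes its speed limit or range.

## Working session

There is one attempt and no reset: what is moved stays moved. The work goes in short steps, Python scripts to look and compute and a tool call to move; the robot and the scene stay as the last step left them, time stands still between calls to the robot, and variables do not carry over. Pictures are saved under pics/ and viewed, at most 14 in all, crops included, and the job is handed in when it is done.

Besides the shell and the picture viewer there is one more tool, called after "Emit:" by a JSON object that holds its "op" and its "data", one argument or row to a line. carry_out: Moves the arm, as the interface text tells. Its arguments: {"type":"object","properties":{"slide":{"type":"array","items":{"type":"array","items":{"type":"number","minimum":-1,"maximum":1}}},"dr":{"type":"array","items":{"type":"array","items":{"type":"number","minimum":-1,"maximum":1}}},"gripper":{"type":"array","items":{"type":"number"}},"newtons":{"type":"number"}},"required":["slide","dr","gripper"]}

```bash
mkdir -p pics; ls
python3 - <<'E'
from cell import *
import cv2
for n in("scene","top"):
    cv2.imwrite(f"pics/{n}0.png",camera(n)[:,:,::-1]); print(n,camera_model(n))
print(camera_model("wrist")); print(read_state())
E
```

```text
pics
scene {'vfov': 52.79886872942723, 'cx': 327.0819910192099, 'cy': 199.30123452279284, 'R': array([[-0.99942468,  0.0291093 , -0.01740552],
       [ 0.03292703,  0.70973086, -0.70370301],
       [-0.00813107, -0.70387127, -0.71028102]]), 't': array([ 497.83084129,   30.35605148, 1261.30665826])}
top {'vfov': 43.84975954713469, 'cx': 320.1867439930599, 'cy': 195.6297148776145, 'R': array([[-0.02225229, -0.99968078, -0.01196569],
       [-0.9831455 ,  0.02405353, -0.18123563],
       [ 0.1814656 ,  0.00773111, -0.9833669 ]]), 't': array([  26.95373084,  537.92089886, 1803.84869126])}
{'vfov': 65.837100942649, 'cx': 318.39665999456344, 'cy': 205.713999696744, 'R': array([[ 0.41950445, -0.90775256, -0.00114405],
       [-0.87963464, -0.40682078,  0.24645439],
       [-0.22418502, -0.10238237, -0.96915372]]), 't': array([-549.12286101,  -25.80553108,  390.59507457])}
{'clock': 0.1, 'joints': array([-1.20464107e+00,  3.00404201e-01,  1.52149517e+00, -1.89592739e-05,
        1.32070855e+00, -6.65862341e-02]), 'qd': array([ 0.00120635, -0.0014719 , -0.00044697,  0.0004839 ,  0.0014803 ,
        0.00066611]), 'effort': array([ 2.73278038e-04, -5.32642758e+01, -3.53283691e+01,  7.08981394e-02,
        2.34978728e-02, -4.38114910e-05]), 'eef_pos': array([ 230.60329519, -499.17844815,  302.15932108]), 'eef_rot': array([-3.14057841e+00, -4.92289425e-05,  4.32746168e-01]), 'wrist_force': array([ 0.0452951 , -0.72536872,  1.063033  ]), 'moment': array([ 0.00269016, -0.00088803, -0.02135484]), 'finger_force': 0.0, 'finger_gap': 93.99487831055397}
```

View pics/scene0.png

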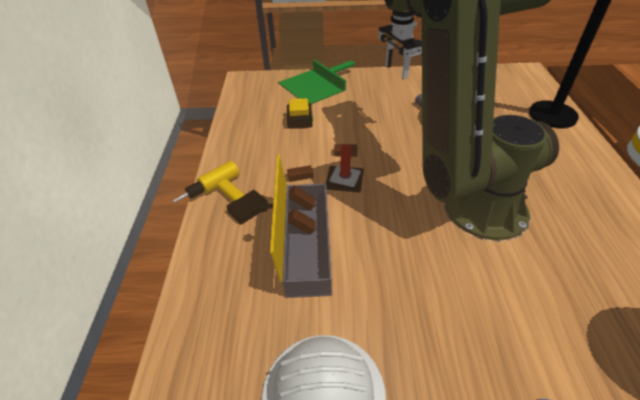

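View pics/top0.png

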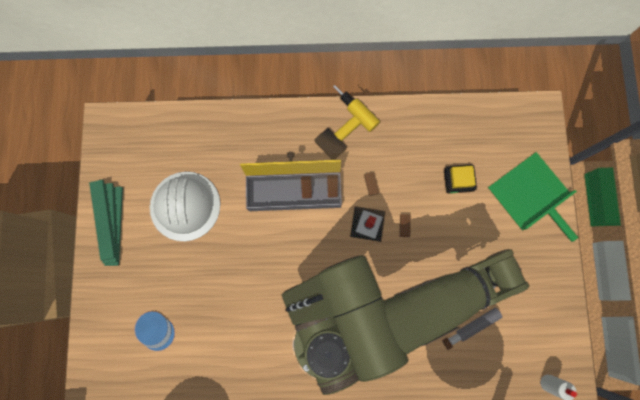

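The scene view shows the box (305,240) with two leaning pieces and its lid open, two bench offcuts at (300,172) and (345,150), and the tamper at (345,170). The top view shows the offcuts at (371,183) and (405,223), the leaning pieces at (307,187) and (333,186), and the tamper at (370,222).

```bash
cat > h.py <<'E'
from cell import *
import numpy as np, cv2
def ray(n,uv,z,m=None):
    m=m or camera_model(n); f=200/np.tan(np.radians(m["vfov"]/2))
    d=m["R"].T@np.array([(uv[0]-m["cx"])/f,(uv[1]-m["cy"])/f,1]); c=-m["R"].T@m["t"]
    return (c+d*(z-c[2])/d[2]).round(1)
def proj(n,X,m=None):
    m=m or camera_model(n); f=200/np.tan(np.radians(m["vfov"]/2))
    p=m["R"]@np.asarray(X,float)+m["t"]; return np.array([m["cx"]+f*p[0]/p[2],m["cy"]+f*p[1]/p[2]]).round(1)
E
python3 - <<'E'
from h import *
for k,uv,z in [("off",(371,183),28),("off",(405,224),28),("tamp",(370,222),130),("box c1",(247,209),75),("box c2",(341,208),75),("box c3",(247,177),75),("lean",(307,187),60),("lean",(333,186),60),("hat",(185,205),60),("charger",(461,178),79),("mat",(368,224),4)]: print(k,ray("top",uv,z))
im=cv2.imread("pics/top0.png")[130:250,230:430]; cv2.imwrite("pics/c0.png",cv2.resize(im,None,fx=4,fy=4,interpolation=2))
m=camera_model("wrist"); s=read_state(); c=-m["R"].T@m["t"]; print("cam-tcp",c-s["eef_pos"],"fwd",m["R"][2])
E
```

```text
off [ 586.2 -178.9   28. ]
off [ 427.1 -299.    28. ]
tamp [ 424.7 -159.7  130. ]
box c1 [490.4 283.5  75. ]
box c2 [485.8 -60.9  75. ]
box c3 [610.6 284.   75. ]
lean [570.3  62.6  60. ]
lean [571.7 -34.2  60. ]
hat [513.4 516.1  60. ]
charger [ 586.2 -505.4   79. ]
mat [ 433.4 -163.4    4. ]
cam-tcp [64.62231574 30.20258798 82.11900959] fwd [-0.22418502 -0.10238237 -0.96915372]
```

View pics/c0.png

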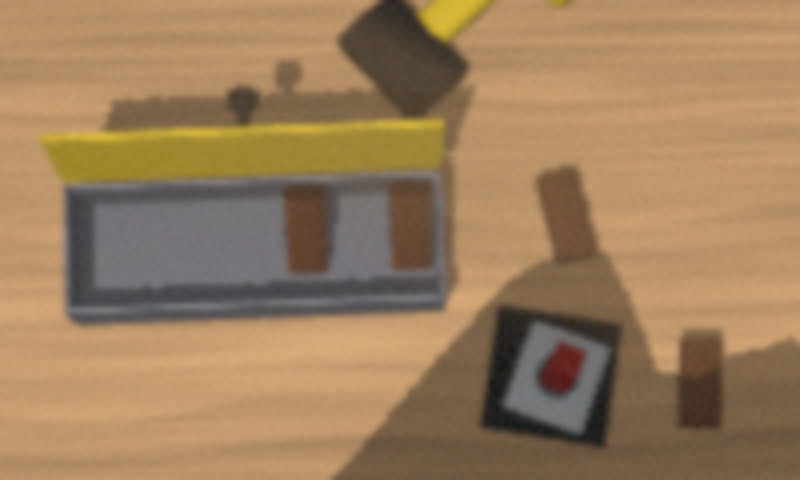

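The crop shows both leaning pieces against the +x wall side, the offcuts at crop (566,213) and (700,380), and the tamper turned slightly on its mat. I'll move the wrist over the offcuts.

Emit:
{"op": "carry_out", "data": {
  "slide": [
    [0.88, 1, 0.2],
    [0.88, 1, 0.2],
    [0.88, 1, 0.2],
    [0.88, 1, 0.2],
    [0.88, 1, 0.2],
    [0.88, 1, 0.2],
    [0.88, 1, 0.2],
    [0.88, 1, 0.2],
    [0.88, 1, 0.2],
    [0.88, 1, 0.2]
  ],
  "dr": [
    [0, 0, -0.0689],
    [0, 0, -0.0689],
    [0, 0, -0.0689],
    [0, 0, -0.0689],
    [0, 0, -0.0689],
    [0, 0, -0.0689],
    [0, 0, -0.0689],
    [0, 0, -0.0689],
    [0, 0, -0.0689],
    [0, 0, -0.0689]
  ],
  "gripper": [70, 70, 70, 70, 70, 70, 70, 70, 70, 70]
}}

```text
clock: 0.93
eef_pos: [452.1, -247.3, 352.8]
eef_rot: [-3.141, -0.0, 0.004]
wrist_force: [-0.5, -0.7, -0.7]
finger_gap: 65.6
finger_force: 0.0
```

```bash
cat >> h.py <<'E'
def wrist(name):
    m=camera_model("wrist"); s=read_state(); im=np.ascontiguousarray(camera("wrist")[:,:,::-1]); cv2.imwrite(f"pics/{name}.png",im)
    print("tcp",s["eef_pos"].round(1),s["eef_rot"].round(3),"t",s["clock"],"F",s["wrist_force"].round(1)); return im,m
def rect(mask,m,z,n="wrist",amin=300):
    mask=cv2.morphologyEx(mask.astype(np.uint8)*255,cv2.MORPH_OPEN,np.ones((3,3)))
    for c in cv2.findContours(mask,0,2)[0]:
        if cv2.contourArea(c)<amin: continue
        q=cv2.boxPoints(cv2.minAreaRect(c)); P=np.array([ray(n,p,z,m)[:2] for p in q])
        e=P[1]-P[0],P[2]-P[1]; l=max(e,key=np.linalg.norm)
        print("px",q.mean(0).round(),"ctr",P.mean(0).round(1),"size",[np.linalg.norm(v).round(1) for v in e],"long axis yaw",np.degrees(np.arctan(l[1]/l[0])).round(1))
def brown(im):
    h=cv2.cvtColor(im,cv2.COLOR_BGR2HSV).astype(int); return (h[...,0]<15)&(h[...,1]>90)&(h[...,2]<140)
def red(im):
    h=cv2.cvtColor(im,cv2.COLOR_BGR2HSV).astype(int); return ((h[...,0]<8)|(h[...,0]>172))&(h[...,1]>150)
E
python3 - <<'E'
from h import *
im,m=wrist("w1")
rect(brown(im),m,28)
rect(red(im),m,130)
E
```

```text
tcp [ 452.1 -247.3  352.8] [-3.141 -0.     0.004] t 0.9333 F [-0.5 -0.7 -0.7]
px [242. 212.] ctr [ 410. -143.] size [np.float64(61.0), np.float64(39.8)] long axis yaw -25.1
px [357. 201.] ctr [ 426.  -298.6] size [np.float64(86.8), np.float64(38.1)] long axis yaw -4.4
px [51. 78.] ctr [579.2  82. ] size [np.float64(55.0), np.float64(109.3)] long axis yaw 40.0
px [121.  79.] ctr [578.4  -2.8] size [np.float64(53.7), np.float64(89.3)] long axis yaw 1.6
px [266.  74.] ctr [ 585.4 -182.5] size [np.float64(38.5), np.float64(86.3)] long axis yaw 13.7
px [247. 207.] ctr [ 443.6 -173.4] size [np.float64(57.4), np.float64(30.1)] long axis yaw -32.6
```

View pics/w1.png

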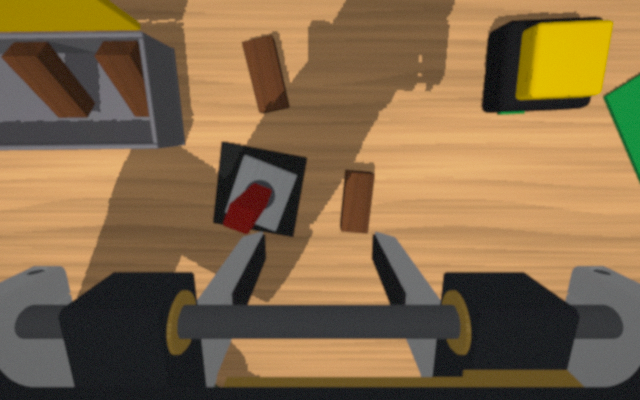

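Wrist view: offcut A is at (357,201), offcut B at (266,74), the tamper and mat at (260,190), and the two leaning pieces against the +x wall at top left. I'll approach A first.

Emit:
{"op": "carry_out", "data": {
  "slide": [
    [-0.1, -0.197, -0.73],
    [-0.1, -0.197, -0.73],
    [-0.1, -0.197, -0.73],
    [-0.1, -0.197, -0.73],
    [-0.1, -0.197, -0.73],
    [-0.1, -0.197, -0.73],
    [-0.1, -0.197, -0.73]
  ],
  "dr": [
    [0, 0, -0.0128],
    [0, 0, -0.0128],
    [0, 0, -0.0128],
    [0, 0, -0.0128],
    [0, 0, -0.0128],
    [0, 0, -0.0128],
    [0, 0, -0.0128]
  ],
  "gripper": [70, 70, 70, 70, 70, 70, 70]
}}

```text
clock: 1.57
eef_pos: [424.7, -299.4, 169.9]
eef_rot: [-3.14, 0.002, -0.083]
wrist_force: [0.2, 1.1, 0.7]
finger_gap: 66.1
finger_force: 0.0
```

Run:
```python
from h import *
im,m=wrist("w2")
rect(brown(im),m,28)
t=cv2.imwrite("pics/top2.png",camera("top")[:,:,::-1])
```

```text
tcp [ 424.7 -299.4  169.9] [-3.14e+00  2.00e-03 -8.30e-02] t 1.5667 F [0.2 1.1 0.7]
px [ 88. 257.] ctr [ 410.7 -115.2] size [np.float64(147.0), np.float64(50.3)] long axis yaw -73.2
px [319. 220.] ctr [ 425.4 -299.4] size [np.float64(85.6), np.float64(36.2)] long axis yaw -5.8
px [134.  32.] ctr [ 564.5 -189.2] size [np.float64(45.8), np.float64(53.4)] long axis yaw 11.9
```

View pics/top2.png

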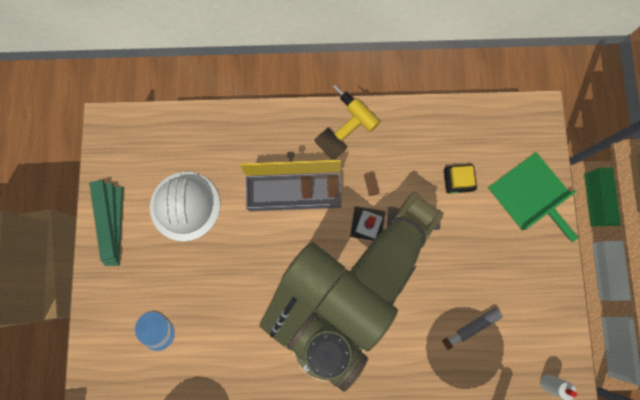

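The top view shows only two bench offcuts: A is now under the arm and B is at (371,183). The brush at (470,327) is clutter. I'll grasp A.

Emit:
{"op": "carry_out", "data": {
  "slide": [
    [0.002, 0, -0.2],
    [0.002, 0, -0.275],
    [0.002, 0, -0.275],
    [0.002, 0, -0.275],
    [0.002, 0, -0.275],
    [0.002, 0, -0.275],
    [0.002, 0, -0.275]
  ],
  "dr": [
    [0, 0, -0.002],
    [0, 0, -0.002],
    [0, 0, -0.002],
    [0, 0, -0.002],
    [0, 0, -0.002],
    [0, 0, -0.002],
    [0, 0, -0.002]
  ],
  "gripper": [70, 70, 70, 20, 20, 20, 20],
  "newtons": 20
}}

```text
clock: 2.25
eef_pos: [426.7, -298.9, 103.2]
eef_rot: [3.14, -0.002, -0.093]
wrist_force: [-0.4, -0.4, 0.3]
finger_gap: 42.7
finger_force: 0.0
```

Emit:
{"op": "carry_out", "data": {
  "slide": [
    [0, 0, 0],
    [0, 0, 0],
    [0, 0, 0],
    [0, 0, 0.15],
    [0, 0, 0.3],
    [0, 0, 0.6],
    [0, 0, 0.6],
    [0, 0, 0.6],
    [0, 0, 0.6]
  ],
  "dr": [
    [0, 0, 0],
    [0, 0, 0],
    [0, 0, 0],
    [0, 0, 0],
    [0, 0, 0],
    [0, 0, 0],
    [0, 0, 0],
    [0, 0, 0],
    [0, 0, 0]
  ],
  "gripper": [10, 10, 10, 10, 10, 10, 10, 10, 10]
}}

```text
clock: 3.0
eef_pos: [426.4, -298.7, 253.3]
eef_rot: [3.139, -0.003, -0.093]
wrist_force: [-0.5, -0.0, -0.2]
finger_gap: 38.0
finger_force: 19.9
```

Emit:
{"op": "carry_out", "data": {
  "slide": [
    [0.15, 0.9, 0.2],
    [0.15, 0.9, 0.2],
    [0.15, 0.9, 0.2],
    [0.15, 0.9, 0.2],
    [0.15, 0.9, 0.2],
    [0.15, 0.9, 0.2],
    [0.15, 0.9, 0.2]
  ],
  "dr": [
    [0, 0, 0.0128],
    [0, 0, 0.0128],
    [0, 0, 0.0128],
    [0, 0, 0.0128],
    [0, 0, 0.0128],
    [0, 0, 0.0128],
    [0, 0, 0.0128]
  ],
  "gripper": [10, 10, 10, 10, 10, 10, 10]
}}

```text
clock: 3.58
eef_pos: [463.9, -69.9, 301.2]
eef_rot: [-3.141, 0.0, -0.009]
wrist_force: [0.5, -1.2, -0.7]
finger_gap: 37.9
finger_force: 19.9
```

Emit:
{"op": "carry_out", "data": {
  "slide": [
    [0.15, 0.85, 0.2],
    [0.15, 0.85, 0.2],
    [0.15, 0.85, 0.2],
    [0.15, 0.85, 0.2],
    [0.15, 0.85, 0.2],
    [0.15, 0.85, 0.2],
    [0.15, 0.85, 0.2],
    [0.15, 0.85, 0.2]
  ],
  "dr": [
    [0, 0, 0],
    [0, 0, 0],
    [0, 0, 0],
    [0, 0, 0],
    [0, 0, 0],
    [0, 0, 0],
    [0, 0, 0],
    [0, 0, 0]
  ],
  "gripper": [10, 10, 10, 10, 10, 10, 10, 10]
}}

```text
clock: 4.25
eef_pos: [501.1, 138.6, 349.9]
eef_rot: [3.141, 0.002, -0.012]
wrist_force: [-0.1, 0.3, -1.7]
finger_gap: 37.7
finger_force: 19.9
```

Run:
```python
from h import *
im,m=wrist("w3")
rect(brown(im),m,40)
```

```text
tcp [501.1 138.6 349.9] [ 3.141e+00  2.000e-03 -1.200e-02] t 4.25 F [-0.1  0.3 -1.7]
px [564. 239.] ctr [ 420.6 -192.2] size [np.float64(34.3), np.float64(114.4)] long axis yaw 63.9
px [318. 244.] ctr [413.7 140. ] size [np.float64(89.2), np.float64(175.0)] long axis yaw 1.8
px [380. 122.] ctr [575.4  63. ] size [np.float64(81.9), np.float64(44.2)] long axis yaw -5.9
px [462. 120.] ctr [576.  -37.2] size [np.float64(90.4), np.float64(52.2)] long axis yaw -18.8
px [564. 112.] ctr [ 585.3 -160.8] size [np.float64(52.0), np.float64(84.5)] long axis yaw 11.5
```

View pics/w3.png

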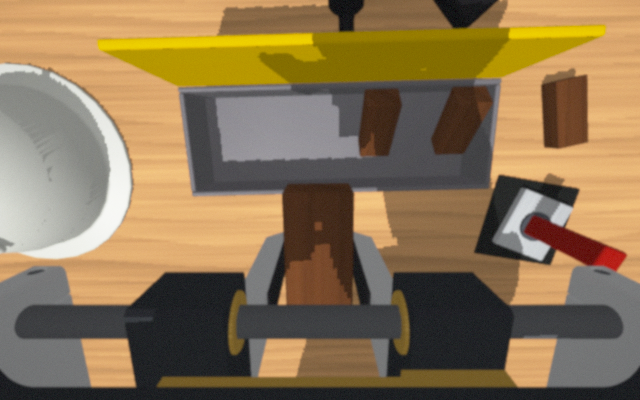

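Wrist view: the box rim corners are at about (193,195), (489,187), (180,88) and (500,80). The leaning pieces are at (380,122) and (462,120), the held offcut is at (318,244), and B is at (564,112).

Run:
```python
from h import *
m=camera_model("wrist"); P=[ray("wrist",p,75,m) for p in [(193,195),(489,187),(180,88),(500,80)]]
for p in P: print(p)
print(np.mean(P,0), np.degrees(np.arctan2(-(P[0]-P[1])[0],(P[0]-P[1])[1])))
print("B",ray("wrist",(566,113),28,m)); print("mat",[ray("wrist",p,4,m) for p in[(501,176),(578,189),(555,264),(475,250)]])
```

```text
[495.8 286.5  75. ]
[500.8 -62.4  75. ]
[614.7 287.   75. ]
[618.4 -59.6  75. ]
[557.425 112.875  75.   ] 0.8210355074320971
B [ 584.7 -173.5   28. ]
mat [array([ 502. , -116.9,    4. ]), array([ 482.1, -228.1,    4. ]), array([ 367.4, -216. ,    4. ]), array([391.6, -93.1,   4. ])]
```

Emit:
{"op": "carry_out", "data": {
  "slide": [
    [0.216, 0.366, -0.4],
    [0.216, 0.366, -0.4],
    [0.216, 0.366, -0.4],
    [0.216, 0.366, -0.4],
    [0.216, 0.366, -0.4],
    [0.216, 0.366, -0.8],
    [0.216, 0.366, -0.95],
    [0.216, 0.366, -0.95],
    [0.216, 0.366, -0.95]
  ],
  "dr": [
    [0, 0, 0.004],
    [0, 0, 0.004],
    [0, 0, 0.004],
    [0, 0, 0.004],
    [0, 0, 0.004],
    [0, 0, 0.004],
    [0, 0, 0.004],
    [0, 0, 0.004],
    [0, 0, 0.004]
  ],
  "gripper": [10, 10, 10, 10, 10, 10, 10, 10, 10]
}}

```text
clock: 5.05
eef_pos: [553.2, 227.7, 108.6]
eef_rot: [3.139, 0.008, 0.011]
wrist_force: [-4.5, -3.4, 15.1]
finger_gap: 37.8
finger_force: 20.1
```

Emit:
{"op": "carry_out", "data": {
  "slide": [
    [0, 0, 0.004],
    [0, 0, 0.004],
    [0, 0, 0.004],
    [0, 0, 0.004],
    [0, 0, 0.3],
    [0, 0, 0.6],
    [0, 0, 0.7],
    [0, 0, 0.7],
    [0, 0, 0.7]
  ],
  "dr": [
    [0, 0, 0],
    [0, 0, 0],
    [0, 0, 0],
    [0, 0, 0],
    [0, 0, 0],
    [0, 0, 0],
    [0, 0, 0],
    [0, 0, 0],
    [0, 0, 0]
  ],
  "gripper": [62, 62, 62, 62, 62, 62, 62, 62, 62]
}}

```text
clock: 5.8
eef_pos: [556.1, 230.8, 298.6]
eef_rot: [-3.138, -0.012, 0.013]
wrist_force: [0.4, -0.3, 1.0]
finger_gap: 58.0
finger_force: 0.0
```

Emit:
{"op": "carry_out", "data": {
  "slide": [
    [0.0, -0.85, 0],
    [0.0, -0.85, 0],
    [0.0, -0.85, 0],
    [0.0, -0.85, 0],
    [0.0, -0.85, 0],
    [0.0, -0.85, 0]
  ],
  "dr": [
    [0, 0, 0.036],
    [0, 0, 0.036],
    [0, 0, 0.036],
    [0, 0, 0.036],
    [0, 0, 0.036],
    [0, 0, 0.036]
  ],
  "gripper": [70, 70, 70, 70, 70, 70]
}}

```text
clock: 6.3
eef_pos: [554.9, 12.9, 290.6]
eef_rot: [3.14, -0.002, 0.235]
wrist_force: [0.5, -0.5, 1.0]
finger_gap: 65.7
finger_force: 0.0
```

Emit:
{"op": "carry_out", "data": {
  "slide": [
    [0.08, -0.79, -0.24],
    [0.08, -0.79, -0.24],
    [0.08, -0.79, -0.24],
    [0.08, -0.79, -0.24],
    [0.08, -0.79, -0.24],
    [0.08, -0.79, -0.24],
    [0.08, -0.79, -0.24]
  ],
  "dr": [
    [0, 0, 0],
    [0, 0, 0],
    [0, 0, 0],
    [0, 0, 0],
    [0, 0, 0],
    [0, 0, 0],
    [0, 0, 0]
  ],
  "gripper": [70, 70, 70, 70, 70, 70, 70]
}}

```text
clock: 6.88
eef_pos: [575.1, -180.9, 229.2]
eef_rot: [3.141, -0.0, 0.236]
wrist_force: [-0.6, 0.7, 0.4]
finger_gap: 65.5
finger_force: 0.0
```

Run:
```python
from h import *
im,m=wrist("w4")
rect(brown(im),m,28)
```

```text
tcp [ 575.1 -180.9  229.2] [ 3.141 -0.     0.236] t 6.8833 F [-0.6  0.7  0.4]
px [264. 358.] ctr [ 395.6 -163.7] size [np.float64(45.7), np.float64(47.2)] long axis yaw 12.0
px [322. 192.] ctr [ 586.7 -180.6] size [np.float64(37.0), np.float64(84.9)] long axis yaw 14.6
px [131. 163.] ctr [571.6  -4.6] size [np.float64(75.9), np.float64(56.7)] long axis yaw -1.2
px [ 32. 145.] ctr [567.4  82.6] size [np.float64(56.4), np.float64(92.8)] long axis yaw 45.8
```

Emit:
{"op": "carry_out", "data": {
  "slide": [
    [0.046, 0, -0.16],
    [0.046, 0, -0.32],
    [0.046, 0, -0.45],
    [0.046, 0, -0.511],
    [0.046, 0, -0.511],
    [0.046, 0, -0.511],
    [0.046, 0, -0.511],
    [0.046, 0, -0.511],
    [0.046, 0, -0.511],
    [0.046, 0, -0.511]
  ],
  "dr": [
    [0, 0, 0.003],
    [0, 0, 0.003],
    [0, 0, 0.003],
    [0, 0, 0.003],
    [0, 0, 0.003],
    [0, 0, 0.003],
    [0, 0, 0.003],
    [0, 0, 0.003],
    [0, 0, 0.003],
    [0, 0, 0.003]
  ],
  "gripper": [70, 70, 70, 70, 70, 10, 10, 10, 10, 10]
}}

```text
clock: 7.77
eef_pos: [586.9, -179.3, 102.0]
eef_rot: [3.141, -0.001, 0.258]
wrist_force: [-1.0, 1.4, 4.8]
finger_gap: 38.1
finger_force: 19.8
```

Emit:
{"op": "carry_out", "data": {
  "slide": [
    [0, 0, 0],
    [0, 0, 0],
    [0, 0, 0],
    [0, 0, 0.16],
    [0, 0, 0.32],
    [0, 0, 0.6],
    [0, 0, 0.6],
    [0, 0, 0.6]
  ],
  "dr": [
    [0, 0, 0],
    [0, 0, 0],
    [0, 0, 0],
    [0, 0, 0],
    [0, 0, 0],
    [0, 0, 0],
    [0, 0, 0],
    [0, 0, 0]
  ],
  "gripper": [10, 10, 10, 10, 10, 10, 10, 10]
}}

```text
clock: 8.43
eef_pos: [587.9, -180.0, 258.1]
eef_rot: [3.136, -0.008, 0.257]
wrist_force: [0.9, -0.4, -0.1]
finger_gap: 38.2
finger_force: 19.8
```

Emit:
{"op": "carry_out", "data": {
  "slide": [
    [-0.128, 0.8, 0.05],
    [-0.128, 0.8, 0.05],
    [-0.128, 0.8, 0.05],
    [-0.128, 0.8, 0.05],
    [-0.128, 0.8, 0.05],
    [-0.128, 0.8, 0.05],
    [-0.128, 0.8, 0.05]
  ],
  "dr": [
    [0, 0, -0.0387],
    [0, 0, -0.0387],
    [0, 0, -0.0387],
    [0, 0, -0.0387],
    [0, 0, -0.0387],
    [0, 0, -0.0387],
    [0, 0, -0.0387]
  ],
  "gripper": [10, 10, 10, 10, 10, 10, 10]
}}

```text
clock: 9.02
eef_pos: [554.3, 22.0, 263.5]
eef_rot: [3.142, 0.0, 0.017]
wrist_force: [1.2, -0.5, -0.5]
finger_gap: 38.1
finger_force: 19.8
```

Emit:
{"op": "carry_out", "data": {
  "slide": [
    [0, 0.56, 0],
    [0, 0.56, 0],
    [0, 0.56, 0],
    [0, 0.56, 0],
    [0, 0.56, -0.05],
    [0, 0.56, -0.2],
    [0, 0.56, -0.35],
    [0, 0.56, -0.5],
    [0, 0.56, -0.6],
    [0, 0.56, -0.6]
  ],
  "dr": [
    [0, 0, 0],
    [0, 0, 0],
    [0, 0, 0],
    [0, 0, 0],
    [0, 0, 0],
    [0, 0, 0],
    [0, 0, 0],
    [0, 0, 0],
    [0, 0, 0],
    [0, 0, 0]
  ],
  "gripper": [10, 10, 10, 10, 10, 10, 10, 10, 10, 10]
}}

```text
clock: 9.85
eef_pos: [553.2, 158.8, 108.4]
eef_rot: [3.14, 0.008, 0.013]
wrist_force: [-0.4, -0.5, -0.9]
finger_gap: 37.9
finger_force: 19.9
```

Emit:
{"op": "carry_out", "data": {
  "slide": [
    [0, 0, -0.003],
    [0, 0, -0.003],
    [0, 0, -0.003],
    [0, 0, -0.003],
    [0, 0, 0.3],
    [0, 0, 0.6],
    [0, 0, 0.76],
    [0, 0, 0.76],
    [0, 0, 0.76]
  ],
  "dr": [
    [0, 0, 0],
    [0, 0, 0],
    [0, 0, 0],
    [0, 0, 0],
    [0, 0, 0],
    [0, 0, 0],
    [0, 0, 0],
    [0, 0, 0],
    [0, 0, 0]
  ],
  "gripper": [62, 62, 62, 62, 62, 62, 62, 62, 62]
}}

```text
clock: 10.6
eef_pos: [554.8, 160.5, 309.9]
eef_rot: [-3.14, -0.007, 0.015]
wrist_force: [-0.2, 0.7, 1.1]
finger_gap: 58.4
finger_force: 0.0
```

Emit:
{"op": "carry_out", "data": {
  "slide": [
    [-0.48, -0.5, 0.2],
    [-0.48, -0.5, 0.2],
    [-0.48, -0.5, 0.2],
    [-0.48, -0.5, 0.2],
    [-0.48, -0.5, 0.2],
    [-0.48, -0.5, 0.2],
    [-0.48, -0.5, 0.2]
  ],
  "dr": [
    [0, 0, 0],
    [0, 0, 0],
    [0, 0, 0],
    [0, 0, 0],
    [0, 0, 0],
    [0, 0, 0],
    [0, 0, 0]
  ],
  "gripper": [62, 62, 62, 62, 62, 62, 62]
}}

```text
clock: 11.18
eef_pos: [434.6, 35.3, 354.9]
eef_rot: [-3.142, -0.003, 0.013]
wrist_force: [-0.8, 0.2, -0.2]
finger_gap: 58.1
finger_force: 0.0
```

Run:
```python
from h import *
im,m=wrist("w5")
```

```text
tcp [434.6  35.3 354.9] [-3.142e+00 -3.000e-03  1.300e-02] t 11.1833 F [-0.8  0.2 -0.2]
```

View pics/w5.png

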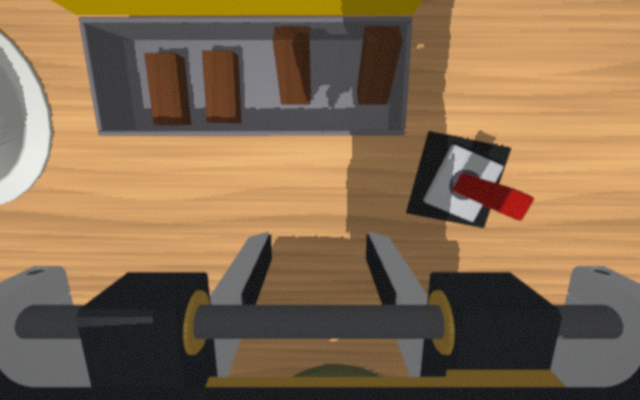

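Wrist view: both offcuts lie flat at (167,88) and (221,86), and the leaning pieces are at (292,65) and (379,65). The rim corners are at (99,135), (404,133), (82,18) and (412,15), and the tamper plate is around (465,183).

Run:
```python
from h import *
im=cv2.imread("pics/w5.png"); m=camera_model("wrist")
P=[ray("wrist",p,75,m) for p in [(99,135),(404,133),(82,18),(412,15)]]
print(P,np.mean(P,0))
h=cv2.cvtColor(im,cv2.COLOR_BGR2HSV); sub=(h[...,1]<60)&(h[...,2]>130)
mk=np.zeros(im.shape[:2],bool); mk[130:235,400:515]=1
print("plate"); rect((sub&mk)|(red(im)&mk&(np.arange(640)<490)),m,16)
print("mat"); rect((h[...,2]<60)&mk,m,4)
mm=((h[...,2]<60)|sub|red(im))&mk&((np.arange(640)<512)[None])
rect(mm,m,4)
print("handle top",ray("wrist",(519,206),130,m),"base",ray("wrist",(463,185),16,m))
cv2.imwrite("pics/c5.png",cv2.resize(im[120:245,395:545],None,fx=5,fy=4.8,interpolation=2))
```

```text
[array([494.2, 287.3,  75. ]), array([501.3, -60.4,  75. ]), array([613.6, 286. ,  75. ]), array([621.2, -58.9,  75. ])] [557.575 113.5    75.   ]
plate
px [471. 198.] ctr [ 413.2 -177.1] size [np.float64(58.2), np.float64(57.2)] long axis yaw -15.2
px [457. 161.] ctr [ 465.  -150.9] size [np.float64(36.3), np.float64(28.1)] long axis yaw -21.1
mat
px [458. 180.] ctr [ 434.4 -160.8] size [np.float64(121.5), np.float64(116.3)] long axis yaw -10.0
px [482. 203.] ctr [ 403.8 -199.7] size [np.float64(64.5), np.float64(94.1)] long axis yaw 73.5
px [457. 161.] ctr [ 463.8 -156.2] size [np.float64(37.3), np.float64(28.9)] long axis yaw -21.1
px [458. 180.] ctr [ 434.4 -160.8] size [np.float64(121.5), np.float64(116.3)] long axis yaw -10.0
handle top [ 431.1 -169.2  130. ] base [ 431.9 -163.4   16. ]
```

View pics/c5.png

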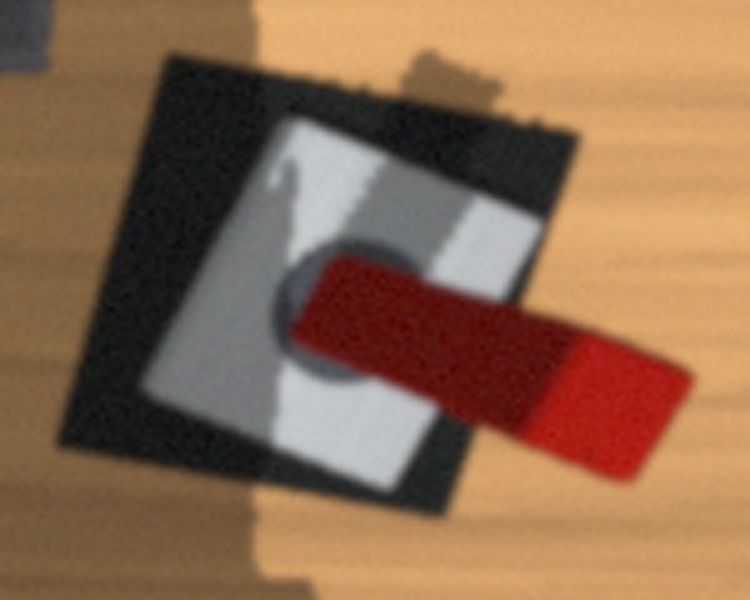

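The crop shows the plate corners at (297,118), (545,215), (392,490) and (143,390). The mat corners are at (168,55), (580,132), (447,515) and (60,442), and the handle top is around (607,407).

Run:
```python
from h import *
m=camera_model("wrist")
def q(C,z):
    P=np.array([ray("wrist",(395+x/5,120+y/4.8),z,m)[:2] for x,y in C]); print(z,P.mean(0).round(1))
    for i in range(4):
        e=P[i-3]-P[i]; print("  ",np.linalg.norm(e).round(1),np.degrees(np.arctan2(e[1],e[0])).round(1))
q([(297,118),(545,215),(392,490),(143,390)],16)
q([(168,55),(580,132),(447,515),(60,442)],4)
q([(575,335),(693,375),(632,482),(525,437)],134)
```

```text
16 [ 433.5 -164.2]
   75.2 -110.2
   87.3 159.6
   79.5 68.2
   85.2 -23.2
4 [ 435.6 -160.8]
   117.4 -99.7
   117.4 170.3
   117.6 79.5
   115.7 -9.8
134 [ 433.1 -163.5]
   26.4 -108.1
   24.9 161.0
   25.4 67.8
   23.0 -16.4
```

Emit:
{"op": "carry_out", "data": {
  "slide": [
    [-0.006, -0.797, 0],
    [-0.006, -0.797, 0],
    [-0.006, -0.797, 0],
    [-0.006, -0.797, 0],
    [-0.006, -0.797, 0],
    [-0.006, -0.797, -0.2],
    [-0.006, -0.797, -0.41],
    [-0.006, -0.797, -0.41],
    [-0.006, -0.797, -0.41]
  ],
  "dr": [
    [0, 0, -0.0604],
    [0, 0, -0.0604],
    [0, 0, -0.0604],
    [0, 0, -0.0604],
    [0, 0, -0.0604],
    [0, 0, -0.0604],
    [0, 0, -0.0604],
    [0, 0, -0.0604],
    [0, 0, -0.0604]
  ],
  "gripper": [62, 62, 62, 62, 62, 62, 62, 62, 62]
}}

```text
clock: 11.98
eef_pos: [432.6, -162.8, 246.6]
eef_rot: [-3.141, 0.008, -0.365]
wrist_force: [0.2, -0.6, 0.6]
finger_gap: 58.4
finger_force: 0.0
```

Run:
```python
from h import *
im,m=wrist("w6")
rect(red(im),m,134)
```

```text
tcp [ 432.6 -162.8  246.6] [-3.141  0.008 -0.365] t 11.9833 F [ 0.2 -0.6  0.6]
px [322. 217.] ctr [ 443.2 -169.5] size [np.float64(26.1), np.float64(46.6)] long axis yaw -19.7
```

View pics/w6.png

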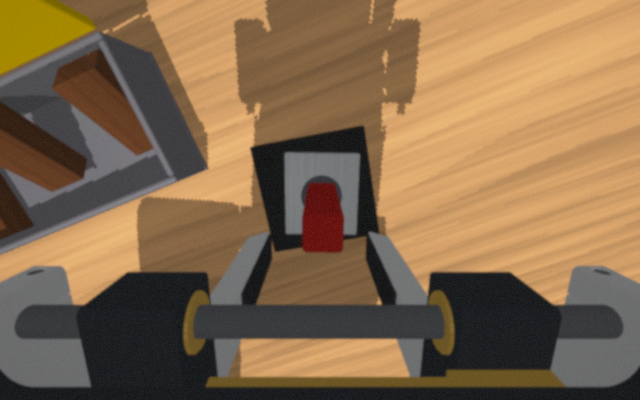

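The tamper sits square and centred between the fingers, with the handle at (322,217). I'll descend and grip.

Emit:
{"op": "carry_out", "data": {
  "slide": [
    [0, -0.004, -0.13],
    [0, -0.004, -0.255],
    [0, -0.004, -0.255],
    [0, -0.004, -0.255],
    [0, -0.004, -0.255],
    [0, -0.004, -0.255],
    [0, -0.004, -0.255],
    [0, -0.004, -0.255],
    [0, -0.004, -0.255],
    [0, -0.004, -0.255]
  ],
  "dr": [
    [0, 0, 0],
    [0, 0, 0],
    [0, 0, 0],
    [0, 0, 0],
    [0, 0, 0],
    [0, 0, 0],
    [0, 0, 0],
    [0, 0, 0],
    [0, 0, 0],
    [0, 0, 0]
  ],
  "gripper": [62, 62, 62, 5, 5, 5, 5, 5, 5, 5],
  "newtons": 55
}}

```text
clock: 12.87
eef_pos: [433.5, -165.0, 188.4]
eef_rot: [3.141, -0.002, -0.365]
wrist_force: [-0.9, -1.1, 7.9]
finger_gap: 27.8
finger_force: 54.9
```

Emit:
{"op": "carry_out", "data": {
  "slide": [
    [0, 0, 0],
    [0, 0, 0],
    [0, 0, 0.15],
    [0, 0, 0.3],
    [0, 0, 0.5],
    [0, 0, 0.7],
    [0, 0, 0.7],
    [0, 0, 0.7]
  ],
  "dr": [
    [0, 0, 0],
    [0, 0, 0],
    [0, 0, 0],
    [0, 0, 0],
    [0, 0, 0],
    [0, 0, 0],
    [0, 0, 0],
    [0, 0, 0]
  ],
  "gripper": [5, 5, 5, 5, 5, 5, 5, 5]
}}

```text
clock: 13.53
eef_pos: [433.5, -164.9, 366.3]
eef_rot: [3.141, -0.006, -0.365]
wrist_force: [-0.5, -0.7, -3.4]
finger_gap: 27.7
finger_force: 54.9
```

Emit:
{"op": "carry_out", "data": {
  "slide": [
    [0.522, 0.912, 0],
    [0.522, 0.912, 0],
    [0.522, 0.912, 0],
    [0.522, 0.912, 0],
    [0.522, 0.912, 0],
    [0.522, 0.912, 0],
    [0.522, 0.912, 0],
    [0.522, 0.912, 0],
    [0.522, 0.912, 0],
    [0.522, 0.912, 0]
  ],
  "dr": [
    [0, 0, 0.0608],
    [0, 0, 0.0608],
    [0, 0, 0.0608],
    [0, 0, 0.0608],
    [0, 0, 0.0608],
    [0, 0, 0.0608],
    [0, 0, 0.0608],
    [0, 0, 0.0608],
    [0, 0, 0.0608],
    [0, 0, 0.0608]
  ],
  "gripper": [5, 5, 5, 5, 5, 5, 5, 5, 5, 5]
}}

```text
clock: 14.37
eef_pos: [563.3, 62.4, 361.2]
eef_rot: [3.141, 0.002, 0.016]
wrist_force: [-0.3, -0.8, -3.5]
finger_gap: 27.7
finger_force: 55.0
```

Run:
```python
from h import *
im,m=wrist("w7")
P=[ray("wrist",p,75,m) for p in []]
```

```text
tcp [563.3  62.4 361.2] [3.141e+00 2.000e-03 1.600e-02] t 14.3667 F [-0.3 -0.8 -3.5]
```

View pics/w7.png

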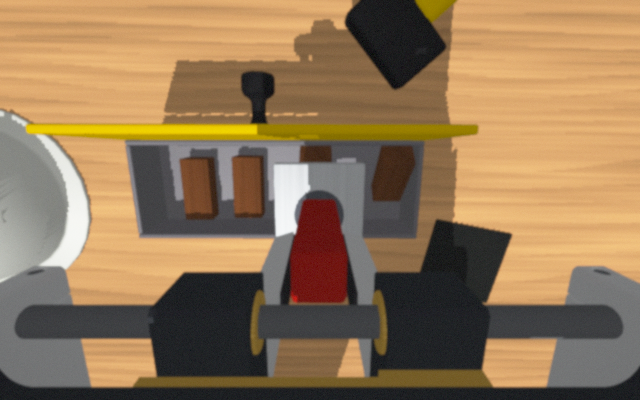

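Wrist view: the tamper plate's far edge spans (274,164) to (366,164), and the rim corners are at (140,237), (416,238), (126,142) and (424,142). I'll check the fit before descending.

Run:
```python
from h import *
m=camera_model("wrist")
P=[ray("wrist",p,75,m) for p in [(140,237),(416,238),(126,142),(424,142)]];print(P,np.mean(P,0))
print("plate far edge",ray("wrist",(274,164),189,m),ray("wrist",(366,164),189,m))
print("lean2",ray("wrist",(395,150),80,m),ray("wrist",(390,199),30,m), "lean1",ray("wrist",(315,150),80,m))
```

```text
[array([495.8, 287.1,  75. ]), array([500. , -62.1,  75. ]), array([613.6, 288.5,  75. ]), array([619.1, -60.2,  75. ])] [557.125 113.325  75.   ]
plate far edge [604.2  99.7 189. ] [605.4  24.  189. ]
lean2 [609.7 -25.8  80. ] [539.8 -36.3  30. ] lean1 [608.2  67.1  80. ]
```

Emit:
{"op": "carry_out", "data": {
  "slide": [
    [0.004, 0, -0.12],
    [0.004, 0, -0.24],
    [0.004, 0, -0.34],
    [0.004, 0, -0.37],
    [0.004, 0, -0.4],
    [0.004, 0, -0.43],
    [0.004, 0, -0.46]
  ],
  "dr": [
    [0, 0, 0],
    [0, 0, 0],
    [0, 0, 0],
    [0, 0, 0],
    [0, 0, 0],
    [0, 0, 0],
    [0, 0, 0]
  ],
  "gripper": [5, 5, 5, 5, 5, 5, 5]
}}

```text
clock: 15.0
eef_pos: [565.0, 62.9, 248.1]
eef_rot: [-3.142, -0.002, 0.016]
wrist_force: [-0.6, 0.5, -4.3]
finger_gap: 27.7
finger_force: 55.0
```

Emit:
{"op": "carry_out", "data": {
  "slide": [
    [0, 0, -0.03],
    [0, 0, -0.06],
    [0, 0, -0.08],
    [0, 0, -0.1],
    [0, 0, -0.115],
    [0, 0, -0.12],
    [0, 0, -0.125],
    [0, 0, -0.125]
  ],
  "dr": [
    [0, 0, 0],
    [0, 0, 0],
    [0, 0, 0],
    [0, 0, 0],
    [0, 0, 0],
    [0, 0, 0],
    [0, 0, 0],
    [0, 0, 0]
  ],
  "gripper": [5, 5, 5, 5, 5, 5, 5, 5]
}}

```text
clock: 15.67
eef_pos: [565.0, 63.2, 218.3]
eef_rot: [3.141, -0.002, 0.017]
wrist_force: [-7.5, -0.9, 16.3]
finger_gap: 27.9
finger_force: 55.0
```

Emit:
{"op": "carry_out", "data": {
  "slide": [
    [0, 0, 0.1],
    [0, 0, 0.25],
    [0, 0, 0.4],
    [0, -0.1, 0.4],
    [0, -0.3, 0.4],
    [0, -0.3, 0.4],
    [0, -0.3, 0.4],
    [0, -0.3, 0.4]
  ],
  "dr": [
    [0, 0, 0],
    [0, 0, 0],
    [0, 0, 0],
    [0, 0, 0],
    [0, 0, 0],
    [0, 0, 0],
    [0, 0, 0],
    [0, 0, 0]
  ],
  "gripper": [5, 5, 5, 5, 5, 5, 5, 5]
}}

```text
clock: 16.33
eef_pos: [564.7, -11.9, 316.0]
eef_rot: [-3.141, 0.0, 0.016]
wrist_force: [-0.4, 0.5, -3.3]
finger_gap: 27.6
finger_force: 55.0
```

Run:
```python
from h import *
im,m=wrist("w8")
```

```text
tcp [564.7 -11.9 316. ] [-3.141  0.     0.016] t 16.3333 F [-0.4  0.5 -3.3]
```

View pics/w8.png

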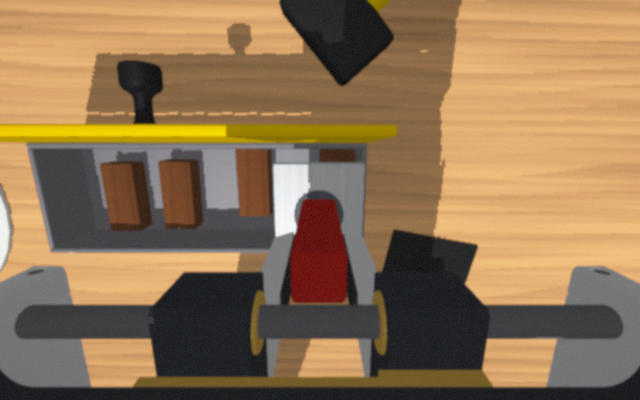

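Lean1 now lies flat at (255,183). The plate edge at (366,163) sits inside the box end. I'll press lean2.

Run:
```python
from h import *
m=camera_model("wrist")
print("plate",ray("wrist",(274,163),144,m),ray("wrist",(366,163),144,m),"rim",ray("wrist",(367,143),75,m))
```

```text
plate [606.7  26.3 144. ] [607.9 -49.2 144. ] rim [620.8 -59.7  75. ]
```

Emit:
{"op": "carry_out", "data": {
  "slide": [
    [0, 0.004, -0.1],
    [0, 0.004, -0.18],
    [0, 0.004, -0.21],
    [0, 0.004, -0.24],
    [0, 0.004, -0.27],
    [0, 0.004, -0.3]
  ],
  "dr": [
    [0, 0, 0],
    [0, 0, 0],
    [0, 0, 0],
    [0, 0, 0],
    [0, 0, 0],
    [0, 0, 0]
  ],
  "gripper": [5, 5, 5, 5, 5, 5]
}}

```text
clock: 16.88
eef_pos: [564.9, -10.4, 241.3]
eef_rot: [3.142, -0.001, 0.017]
wrist_force: [0.2, -0.3, -3.6]
finger_gap: 27.9
finger_force: 55.0
```

Pressing down to the flat level, 218.

Emit:
{"op": "carry_out", "data": {
  "slide": [
    [0, 0, -0.03],
    [0, 0, -0.06],
    [0, 0, -0.08],
    [0, 0, -0.095],
    [0, 0, -0.1],
    [0, 0, -0.1],
    [0, 0, -0.1]
  ],
  "dr": [
    [0, 0, 0],
    [0, 0, 0],
    [0, 0, 0],
    [0, 0, 0],
    [0, 0, 0],
    [0, 0, 0],
    [0, 0, 0]
  ],
  "gripper": [5, 5, 5, 5, 5, 5, 5]
}}

```text
clock: 17.47
eef_pos: [565.0, -10.7, 218.2]
eef_rot: [3.142, -0.002, 0.017]
wrist_force: [-5.3, 2.2, 15.7]
finger_gap: 27.9
finger_force: 55.0
```

Emit:
{"op": "carry_out", "data": {
  "slide": [
    [0, 0, 0],
    [0, 0, 0],
    [0, 0, 0.15],
    [0, 0, 0.35],
    [0, 0, 0.55],
    [-0.1, -0.1, 0.55],
    [-0.3, -0.3, 0.55],
    [-0.524, -0.61, 0.55],
    [-0.524, -0.61, 0.55],
    [-0.524, -0.61, 0.55]
  ],
  "dr": [
    [0, 0, 0],
    [0, 0, 0],
    [0, 0, 0],
    [0, 0, 0],
    [0, 0, 0],
    [0, 0, -0.02],
    [0, 0, -0.04],
    [0, 0, -0.0608],
    [0, 0, -0.0608],
    [0, 0, -0.0608]
  ],
  "gripper": [5, 5, 5, 5, 5, 5, 5, 5, 5, 5]
}}

```text
clock: 18.3
eef_pos: [432.1, -164.3, 353.9]
eef_rot: [3.141, -0.001, -0.366]
wrist_force: [0.4, -0.6, -3.1]
finger_gap: 27.4
finger_force: 55.0
```

Emit:
{"op": "carry_out", "data": {
  "slide": [
    [-0.524, -0.61, 0],
    [-0.124, -0.11, 0],
    [-0.01, -0.01, 0],
    [0, 0, 0]
  ],
  "dr": [
    [0, 0, 0],
    [0, 0, 0],
    [0, 0, 0],
    [0, 0, 0]
  ],
  "gripper": [5, 5, 5, 5]
}}

```text
clock: 18.63
eef_pos: [435.1, -162.1, 354.1]
eef_rot: [-3.141, -0.002, -0.367]
wrist_force: [-1.2, 0.2, -4.8]
finger_gap: 28.4
finger_force: 55.0
```

Run:
```python
from h import *
im,m=wrist("w9"); t=camera("top")[:,:,::-1]
a=cv2.resize(t[130:250,230:430],(640,384),interpolation=2); b=cv2.resize(im[:250],(640,250))
cv2.imwrite("pics/w9b.png",cv2.resize(np.vstack([a,b]),(576,570)))
```

```text
tcp [ 435.1 -162.1  354.1] [-3.141e+00 -2.000e-03 -3.670e-01] t 18.6333 F [-1.2  0.2 -4.8]
```

View pics/w9b.png

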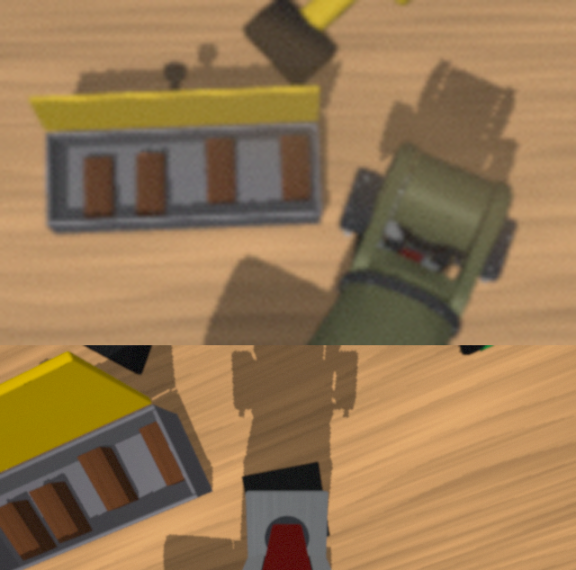

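The four pieces all lie flat in the box, at about (100,185), (150,182), (221,170) and (294,168) in the top half. I'll set the tamper down.

Emit:
{"op": "carry_out", "data": {
  "slide": [
    [0, 0, -0.15],
    [0, 0, -0.3],
    [0, 0, -0.45],
    [0, 0, -0.58],
    [0, 0, -0.63],
    [0, 0, -0.65],
    [0, 0, -0.66],
    [0, 0, -0.663],
    [0, 0, -0.663]
  ],
  "dr": [
    [0, 0, 0],
    [0, 0, 0],
    [0, 0, 0],
    [0, 0, 0],
    [0, 0, 0],
    [0, 0, 0],
    [0, 0, 0],
    [0, 0, 0],
    [0, 0, 0]
  ],
  "gripper": [5, 5, 5, 5, 5, 5, 5, 5, 5]
}}

```text
clock: 19.48
eef_pos: [434.0, -163.6, 189.0]
eef_rot: [3.141, -0.002, -0.365]
wrist_force: [-0.4, 0.6, -3.4]
finger_gap: 27.4
finger_force: 55.0
```

Emit:
{"op": "carry_out", "data": {
  "slide": [
    [0, 0, -0.003],
    [0, 0, -0.005],
    [0, 0, -0.005],
    [0, 0, -0.005],
    [0, 0, -0.005],
    [0, 0, -0.005],
    [0, 0, 0.1],
    [0, 0, 0.3],
    [0, 0, 0.6],
    [0, 0, 0.6]
  ],
  "dr": [
    [0, 0, 0],
    [0, 0, 0],
    [0, 0, 0],
    [0, 0, 0],
    [0, 0, 0],
    [0, 0, 0],
    [0, 0, 0],
    [0, 0, 0],
    [0, 0, 0],
    [0, 0, 0]
  ],
  "gripper": [5, 5, 50, 50, 50, 50, 50, 50, 50, 50]
}}

```text
clock: 20.32
eef_pos: [433.2, -163.1, 339.9]
eef_rot: [-3.142, 0.0, -0.365]
wrist_force: [0.3, -0.3, 0.3]
finger_gap: 47.2
finger_force: 0.0
```

Run:
```python
from h import *
for p in [(240.5,163.7),(341,160)]: print(ray("top",p,196))
print("drill",ray("top",(330,142),40)); im,m=wrist("w10"); rect(red(im),m,134)
# waypoints: tip pose for lid angle th, lever r
for th in [1.7,1.5,1.3,1.1,.9,.7,.5,.3,.15,0]:
    d=np.array([-np.cos(th),np.sin(th)]);n=np.array([np.sin(th),np.cos(th)])
    c=np.array([617,75])+100*d+8*n; print(th,"tcp x,z",(c+[8,97]).round(0))
```

```text
[631.  287.8 196. ]
[635.4 -61.8 196. ]
drill [747.7 -27.7  40. ]
tcp [ 433.2 -163.1  339.9] [-3.142  0.    -0.365] t 20.3167 F [ 0.3 -0.3  0.3]
px [318. 194.] ctr [ 441.5 -166. ] size [np.float64(25.3), np.float64(42.9)] long axis yaw -20.3
1.7 tcp x,z [646. 270.]
1.5 tcp x,z [626. 272.]
1.3 tcp x,z [606. 270.]
1.1 tcp x,z [587. 265.]
0.9 tcp x,z [569. 255.]
0.7 tcp x,z [554. 243.]
0.5 tcp x,z [541. 227.]
0.3 tcp x,z [532. 209.]
0.15 tcp x,z [527. 195.]
0 tcp x,z [525. 180.]
```

Emit:
{"op": "carry_out", "data": {
  "slide": [
    [0.6, 0.8, 0.05],
    [0.6, 0.8, 0.05],
    [0.6, 0.8, 0.05],
    [0.6, 0.8, 0.05],
    [0.6, 0.8, 0.05],
    [0.6, 0.8, 0.05],
    [0.6, 0.8, 0.05],
    [0.6, 0.8, 0.05]
  ],
  "dr": [
    [0, 0, 0.058],
    [0, 0, 0.058],
    [0, 0, 0.058],
    [0, 0, 0.058],
    [0, 0, 0.058],
    [0, 0, 0.058],
    [0, 0, 0.058],
    [0, 0, 0.058]
  ],
  "gripper": [0, 0, 0, 0, 0, 0, 0, 0]
}}

```text
clock: 21.03
eef_pos: [584.2, 38.2, 349.5]
eef_rot: [3.142, 0.001, 0.002]
wrist_force: [0.2, -0.2, -0.7]
finger_gap: 0.8
finger_force: 0.0
```

Emit:
{"op": "carry_out", "data": {
  "slide": [
    [0.428, 0.452, 0],
    [0.428, 0.452, 0],
    [0.428, 0.452, 0],
    [0.428, 0.452, 0],
    [0.428, 0.452, 0],
    [0.428, 0.452, -0.1],
    [0.428, 0.452, -0.28],
    [0.428, 0.452, -0.28],
    [0.428, 0.452, -0.28]
  ],
  "dr": [
    [0, 0, 0],
    [0, 0, 0],
    [0, 0, 0],
    [0, 0, 0],
    [0, 0, 0],
    [0, 0, 0],
    [0, 0, 0],
    [0, 0, 0],
    [0, 0, 0]
  ],
  "gripper": [0, 0, 0, 0, 0, 0, 0, 0, 0]
}}

```text
clock: 21.78
eef_pos: [690.0, 148.3, 278.8]
eef_rot: [3.141, 0.005, -0.002]
wrist_force: [0.2, -0.4, 0.3]
finger_gap: 0.6
finger_force: 0.0
```

Emit:
{"op": "carry_out", "data": {
  "slide": [
    [-0.08, 0, -0.03],
    [-0.14, 0, -0.034],
    [-0.176, 0, -0.034],
    [-0.208, 0, -0.034],
    [-0.24, 0, -0.032],
    [-0.272, 0, -0.032],
    [-0.304, 0, -0.034],
    [-0.336, 0, -0.036],
    [-0.368, 0, -0.044],
    [-0.4, 0, -0.052]
  ],
  "dr": [
    [0, 0, 0],
    [0, 0, 0],
    [0, 0, 0],
    [0, 0, 0],
    [0, 0, 0],
    [0, 0, 0],
    [0, 0, 0],
    [0, 0, 0],
    [0, 0, 0],
    [0, 0, 0]
  ],
  "gripper": [0, 0, 0, 0, 0, 0, 0, 0, 0, 0]
}}

```text
clock: 22.62
eef_pos: [591.1, 148.9, 271.0]
eef_rot: [-3.141, -0.005, -0.002]
wrist_force: [2.2, -0.4, 0.0]
finger_gap: 0.5
finger_force: 0.9
```

Emit:
{"op": "carry_out", "data": {
  "slide": [
    [-0.048, 0, -0.04],
    [-0.084, 0, -0.06],
    [-0.116, 0, -0.084],
    [-0.144, 0, -0.108],
    [-0.172, 0, -0.14],
    [-0.196, 0, -0.172],
    [-0.216, 0, -0.208],
    [-0.232, 0, -0.244],
    [-0.244, 0, -0.28],
    [-0.256, 0, -0.32]
  ],
  "dr": [
    [0, 0, 0],
    [0, 0, 0],
    [0, 0, 0],
    [0, 0, 0],
    [0, 0, 0],
    [0, 0, 0],
    [0, 0, 0],
    [0, 0, 0],
    [0, 0, 0],
    [0, 0, 0]
  ],
  "gripper": [0, 0, 0, 0, 0, 0, 0, 0, 0, 0]
}}

```text
clock: 23.45
eef_pos: [526.7, 149.7, 187.0]
eef_rot: [-3.141, -0.001, -0.001]
wrist_force: [1.2, 1.2, 1.3]
finger_gap: 0.6
finger_force: 0.5
```

Emit:
{"op": "carry_out", "data": {
  "slide": [
    [0, 0, -0.012],
    [0, 0, -0.024],
    [0, 0, -0.032],
    [0, 0, -0.036],
    [0, 0, -0.04],
    [0, 0, -0.04]
  ],
  "dr": [
    [0, 0, 0],
    [0, 0, 0],
    [0, 0, 0],
    [0, 0, 0],
    [0, 0, 0],
    [0, 0, 0]
  ],
  "gripper": [0, 0, 0, 0, 0, 0]
}}

```text
clock: 23.95
eef_pos: [526.6, 149.8, 180.5]
eef_rot: [-3.142, -0.0, -0.001]
wrist_force: [-21.3, -5.2, 40.1]
finger_gap: 0.1
finger_force: 19.8
```

Force has risen to 40 N at closed height, so the lid is shut. Backing off and checking.

Emit:
{"op": "carry_out", "data": {
  "slide": [
    [0, 0, 0.04],
    [0, 0, 0.12],
    [0, 0, 0.3],
    [-0.3, 0, 0.6],
    [-0.6, 0, 0.6],
    [-0.6, 0, 0.6],
    [-0.6, 0, 0.6]
  ],
  "dr": [
    [0, 0, 0],
    [0, 0, 0],
    [0, 0, 0],
    [0, 0, 0],
    [0, 0, 0],
    [0, 0, 0],
    [0, 0, 0]
  ],
  "gripper": [0, 0, 0, 0, 0, 0, 0]
}}

```text
clock: 24.53
eef_pos: [380.2, 149.6, 325.9]
eef_rot: [-3.141, -0.0, -0.001]
wrist_force: [-1.0, -0.2, 1.1]
finger_gap: 0.2
finger_force: 0.0
```

Run:
```python
from h import *
im,m=wrist("w11"); s=camera("scene")[:,:,::-1]; t=camera("top")[:,:,::-1]
a=cv2.resize(s[130:320,180:400],(440,380)); b=cv2.resize(im,(400,250)); c=cv2.resize(t[130:250,220:440],(400,218))
o=np.zeros((480,800,3),np.uint8);o[:380,:400]=a[:,:400];o[:250,400:]=b;o[250:468,400:]=c
cv2.imwrite("pics/fin.png",o)
```

```text
tcp [380.2 149.6 325.9] [-3.141e+00 -0.000e+00 -1.000e-03] t 24.5333 F [-1.  -0.2  1.1]
```

View pics/fin.png

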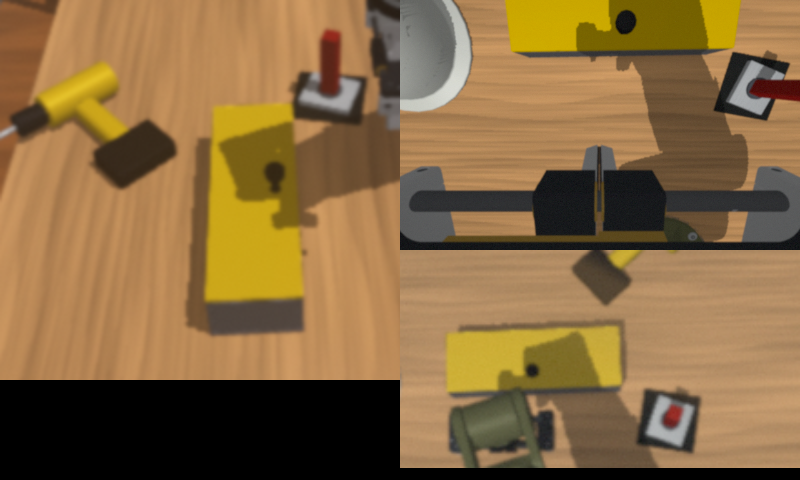

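The lid lies flat and closed on the box (scene view, around (255,200)). The tamper stands upright on its mat at (330,75), and the arm is clear of everything. Handing in.

```bash
python3 -c "
from cell import *
print(sign_off())"
```

```text
the job is handed in; nothing more can be done
None
```

I finished every step and handed the job in: both bench offcuts and the two leaning ones lie flat in the box, the tamper stands upright on its mat, the lid is closed, and I never touched the hard hat or the charger; sign-off returned no verdict.

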